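Wedge the gel cassette flush in the electrophoresis tank and hold it

ROBOT

A 6-joint arm with a two-finger parallel gripper is mounted at the origin on the work surface. World frame = base frame: x ahead of the robot, y to its left, z up, the work surface at z = 0. Lengths are in m, angles in rad, forces in N, time in s.
With the tool pointing down it reaches from about 0.375 to 0.975 m from the base axis. Payload 3.8 kg.
Tool frame: the origin (TCP) lies midway between the tips of the shut fingers; the grasp point (between the pads) lies 19 mm behind it; z points along the fingers, y is the line along which they close (so a half turn about z gives the same grasp; the last joint's range is limited). The gripper opens to 88 mm and grips with 3 to 60 N. Pads are 18 mm wide; open, the fingers measure 123 mm over their backs; the gripper's body (75 mm by 187 mm) begins 45 mm behind the grasp point.
Start: joints at [-1.279, 0.264, 1.604, -0, 1.274, -0.037], TCP at [0.218, -0.639, 0.239] pointing down, gripper open.
Joint ranges: [-2.63, 2.63], [-0.94, 2.18], [0.31, 2.57], [-1.31, 4.45], [0, 2.66], [-2.55, 2.55]. Speed limits (rad/s): [2.57, 2.57, 3.14, 3.14, 3.14, 3.14].

INTERFACE

Orientations are given as a rotation vector (axis times angle).
In Python, from cell import manip, inverse_kinematics, cams, order gives the robot as it stands. Calls block until the motion is done:
- manip.move_pose(position, orientation): joint-space move of the TCP to a pose.
- manip.move_linear(position, rate=0.15, rot=None): straight line of the TCP; rot=None keeps the orientation; rate is the mean speed in m/s.
- manip.set_joints(angles): joint-space move.
- manip.set_gripper(opening, force=None): finger opening in m; force is the grip in N (None keeps the last); returns when the fingers have stopped.
- manip.dwell(seconds).
- inverse_kinematics(position, orientation): joint angles nearest the present ones, or None.
- manip.state(): the state.
- cams.capture(name): name is "scene" or "top" or "wrist"; returns a dict with "image" (400x640x3 uint8, blue, green, red), "z_map" (400x640 float32, m along the optical axis (not along the pixel's ray), 0 where there is no reading), "intrinsics" (3x3 intrinsics, pixels), "k1" (the pictures are not rectified: a ray, as slopes to the right and down, at radius r is drawn at 1 + k1 r^2 times it, then the intrinsics apply), "position" and "orientation" of the camera in the world; the wrist camera has in their place "T_tool_cam" (4x4, takes a point from camera to tool coordinates, whose origin is the TCP and whose axes are the flange's). Camera axes: x right, y down, z forward; pixel columns grow to the right and rows downward; lengths in m; the calibration is good to about 2 mm. A picture is of the moment at which its call begins: read the wrist's pose just before it.
A pose or a line that the arm cannot do raises manip.IKError and nothing moves.
- order.close_job(): hands the job in; it is judged then, once.
The state is a dict: "clock": time; "joint_pos": joint angles; "joint_velocities": joint speeds; "tau": joint torques, N m; "tool_pos": TCP position; "tcp_rot": TCP orientation; "contact_force": force on the tool from outside, world axes, zero at the start; "moment": the same for the moment, N m; "gripper_width": finger opening in m; "grasp_force": force on a finger pad.
Only numpy, scipy, OpenCV 4.12 (cv2) and the standard library are available. Lean on these libraries where they do the work, as an engineer would, in place of code of your own. Each camera call takes 0.05 s, during which the arm holds its last target. There are 200 camera calls.

TASK

In the clear gel tank, swing the hasp off the mouth of the gap beside the green gel cassette; that is the only gap wide enough for the blue tension wedge, so do not force the wedge into the narrow one beside the grey blank dam. Take the wedge from the drying rack and slide it down into that wide gap, sloping face towards the cassette, and press it firmly home until the cassette sits flush on its gasket. Finish while still holding the wedge pressed down, since it springs up when let go and I still have to close the hasp over it; leave the bottles, the tube rack and the pipette where they are.

Things in the scene. Friction and masses are not known exactly. Their poses are not given: they have to be found in the camera images.
- tank: Clear two-bay gel tank fixed to the bench, 150 (x) x 132 (y) mm, walls 108 mm high; origin under its centre on the bench. Its x axis is the direction in which cassettes are pressed. Two inserts (bays) stand in it, centred at x = +34.5 and -34.5 mm; which is which changes.
- gel_bay: Insert with the green cassette, fixed in the tank, 65 (x) x 114 (y) x 112 mm high; origin at bench height, axes as the tank's. Along x: flat upright pressure wall, inner face at x = -27.5 mm, white rim 112 mm above the bench; the wide gap, 15 mm while the cassette is loose (x = -27.5 to -12.5); cassette; gasket and dark core (x = 5.5 to 32.5). Clear cheeks end the gap at y = +-51 mm.
- dam_bay: The other insert, same build and frame, filled by a grey blank dam: only 5 mm of gap is left beside the dam, too narrow for the wedge. It has its own hasp with a red knob, which may stay shut.
- hasp (a joint): Gel bay's hasp: flat steel bar, 47 x 11 x 4 mm, 114 to 118 mm above the bench, on an upright pivot on the core. 0 = closed: points to the bay's -x across the gap's mouth, tip under the catch on the wall (121 mm high). Opens level, clockwise seen from above, to 1.7 rad; at 1.57 it points to the bay's +y. The mouth is clear beyond 1.2. Light friction, stays where left. Starts at 0 to 0.15.
- hasp_knob (a point): Centre of the top of the hasp's red upright knob: a round pin 11 mm in diameter, 28 mm tall (118 to 146 mm above the bench), 30 mm from the pivot.
- hasp_pivot (a point): Point on the hasp's pivot axis, 118 mm above the bench; in the bay's frame x = +18.5, y = +33 mm.
- cassette (a joint): How far the cassette is pushed (m): 0 = loose, off its gasket; 0.006 = flush on it (a stop). Slides only along the bay's +x. The gasket pushes it back with up to 15 N at flush. The wedge, pressed straight down in the gap, drives it 1 mm per 2.75 mm; flush takes a push of about 6 N down, then it stands firm. Let go, the wedge slides up again.
- cassette_face (a point): Middle of the line where the cassette's upright face (towards the pressure wall) turns into its bevel, 88 mm above the bench. From here up to 110 mm the face leans back by 8 mm (20 degrees), matching the wedge. The cassette is green, 100 mm wide.
- wedge: Blue wedge, 130 to 210 g, standing loose and upright in the rack; origin mid-foot, z up. Blade 88 mm wide (y), 10 thick (x -5 to 5; lowest 6 mm: 7 thick). Back flat; front slopes from x = 5 at z = 36 to x = 25 at z = 91 mm (20 degrees). Grip tab on top: x -2 to 12, y -25 to 25, z 91 to 136 mm. Blade wet and slippery, tab not. Its +x points as the bay's +x within 0.7 rad: no half turn needed.
- wedge_grip (a point): Centre of the wedge's grip tab, at x = +5, y = 0, z = 118 mm in the wedge's frame.
- rack: White peg drying rack fixed to the bench, 170 (x) x 120 (y) mm, base 10 mm thick, pegs to 42 mm above the bench, two glass plates 93 mm high at x = +-57 mm. Origin under its centre. The wedge stands at the middle on the base, its foot 32 mm deep between pegs 11 mm apart.
- tube_rack: Orange rack of microtubes, 66 x 126 x 46 mm, loose bystander; origin under its centre.
- wash_bottle: White bottle with red cap, 64 mm in diameter, 150 mm tall, loose bystander; origin under its centre.
- amber_bottle: Small amber bottle, 52 mm in diameter, 100 mm tall, loose bystander; origin under its centre.
- pipette: Navy pipette lying on the bench along its y axis, about 280 mm long, loose bystander; origin at bench height.
- seat (a point): Where the wedge's foot (wedge) comes when fully home in the wide gap: 5 mm from the pressure wall, 22 mm above the bench (x = -22.5, y = 0 in the gel bay's frame), the wedge's axes parallel to the bay's. Up to 9 mm higher is still home if the cassette is flush.

How it is judged:
On the way:
1. the gel bay's hasp is swung clear of the gap's mouth (beyond 1.2 rad) (value of joint hasp above 1.2 rad), for 0.2 s.
At the end, for the whole second after the job is handed in: The fingers still hold the wedge (over 3 N); it stands upright and still in the gel bay's gap, its foot under 31 mm above the bench, pressed in with over 5 N; the cassette is flush on its gasket within 1 mm (pushed over 5 of 6 mm); the hasp is still swung clear (over 1.1 rad) (value of joint cassette above 0.005 m and value of joint hasp above 1.1 rad and z of wedge in the frame of gel_bay below 0.031 m and x of wedge in the frame of gel_bay between -0.026 and -0.016 m and y of wedge in the frame of gel_bay between -0.012 and 0.012 m and angle between the z axis of wedge and the z axis of gel_bay, either way round below 0.12 rad and contact force between wedge and gel_bay above 5 N and contact force between the fingers and wedge above 3 N and linear speed of wedge below 0.01 m/s); the arm keeps its last pose, push and grip.
It fails at once if the wedge is forced against the dam bay, with over 12 N (contact force between wedge and dam_bay above 12 N).
It fails at once if the tube rack is moved by more than 25 mm (distance of tube_rack from where it was at the start of the episode above 0.025 m).
It fails at once if the wash bottle is moved by more than 25 mm (distance of wash_bottle from where it was at the start of the episode above 0.025 m).
It fails at once if the amber bottle is moved by more than 25 mm (distance of amber_bottle from where it was at the start of the episode above 0.025 m).
It fails at once if the pipette is moved by more than 25 mm (distance of pipette from where it was at the start of the episode above 0.025 m).
It also fails if it takes over 54 s, if anything falls off the work surface, if the arm or the gripper's body presses on something with over 40 N, if the wrist force passes 120 N, or if a joint passes its speed limit or range.

## Working session

There is one attempt and no reset: what is moved stays moved. The work goes in short steps, each a Python script; the robot and the scene stay as the last script left them, time stands still between calls to the robot, and variables do not carry over. Pictures are saved under pics/ and viewed, at most 10 in all, crops included, and the job is handed in when it is done.

```bash
mkdir -p pics; ls
cat > h.py <<'E'
import numpy as np, cv2
from scipy.spatial.transform import Rotation as R
from cell import manip, inverse_kinematics, cams, order
def cap(n):
    s=manip.state(); c=cams.capture(n)
    if 'T_tool_cam' in c:
        T=np.eye(4);T[:3,:3]=R.from_rotvec(s['tcp_rot']).as_matrix();T[:3,3]=s['tool_pos'];T=T@np.array(c['T_tool_cam'])
    else:
        o=np.array(c['orientation']);T=np.eye(4);T[:3,:3]=o if o.shape==(3,3) else R.from_rotvec(o).as_matrix();T[:3,3]=c['position']
    c['T']=T; return c
def slopes(c,uv):
    K=np.array(c['intrinsics']);uv=np.atleast_2d(np.array(uv,float))
    return cv2.undistortPoints(uv.reshape(-1,1,2),K,np.array([c['k1'],0,0,0.])).reshape(-1,2)
def rays(c,uv):
    d=np.c_[slopes(c,uv),np.ones(len(np.atleast_2d(uv)))]@c['T'][:3,:3].T
    return c['T'][:3,3],d
def onplane(c,uv,z):
    o,d=rays(c,uv); return o+d*((z-o[2])/d[:,2])[:,None]
def cloud(c):
    v,u=np.mgrid[0:400,0:640];uv=np.c_[u.ravel(),v.ravel()]
    o,d=rays(c,uv);z=c['z_map'].ravel()
    P=o+d*z[:,None];P[z==0]=np.nan
    return P.reshape(400,640,3)
def proj(c,P):
    q=(np.atleast_2d(P)-c['T'][:3,3])@c['T'][:3,:3];s=q[:,:2]/q[:,2:]
    s=s*(1+c['k1']*(s**2).sum(1))[:,None];K=np.array(c['intrinsics'])
    return s*[K[0,0],K[1,1]]+[K[0,2],K[1,2]]
E
python3 - <<'E'
from h import *
for n in ('scene','top'):
    c=cap(n);cv2.imwrite(f'pics/{n}0.png',c['image']);print(n,c['T'].round(3).tolist(),c['k1'],c['orientation'])
    np.save(f'{n}0.npy',c,allow_pickle=True)
print(manip.state())
E
```

```text
pics
scene [[-0.334, 0.622, -0.709, 1.369], [0.943, 0.21, -0.26, 0.288], [-0.013, -0.755, -0.656, 0.832], [0.0, 0.0, 0.0, 1.0]] -0.015883833699833642 [-1.44727538 -2.03509812  0.93870191]
top [[0.002, -0.996, 0.092, 0.434], [-1.0, -0.003, -0.018, 0.021], [0.018, -0.092, -0.996, 1.507], [0.0, 0.0, 0.0, 1.0]] -0.03038258104724916 [-2.18527531  2.18005647 -0.1198703 ]
{'clock': 0.1, 'joint_pos': array([-1.27893684e+00,  2.64640028e-01,  1.60522182e+00,  1.92671171e-05,
        1.27367269e+00, -3.69055564e-02]), 'joint_velocities': array([-4.51144979e-05, -2.96116224e-03, -1.65119870e-03,  7.45691752e-04,
        1.25845399e-03,  1.65379436e-04]), 'tau': array([ 1.49378570e-05, -5.03618073e+01, -3.58071828e+01,  7.30973482e-02,
        2.33520084e-02, -5.48317496e-05]), 'tool_pos': array([ 0.2177607 , -0.63824819,  0.23754639]), 'tcp_rot': array([-3.09734165e+00, -5.13775958e-01,  3.58876327e-04]), 'contact_force': array([ 0.36380781,  0.25077216, -1.25662965]), 'moment': array([-0.04610951, -0.00686568,  0.01969847]), 'grasp_force': 0.0, 'gripper_width': 0.08785503825489605}
```

View pics/top0.png

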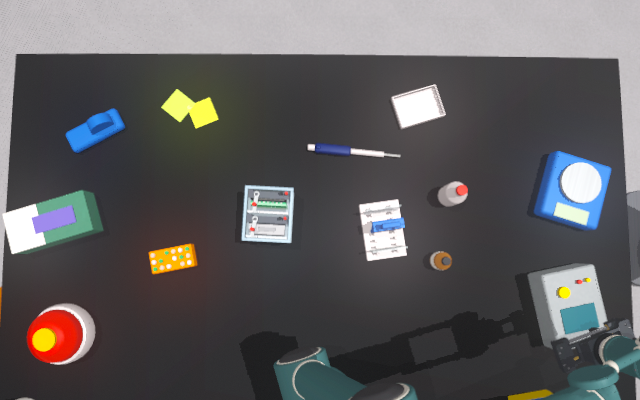

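View pics/scene0.png

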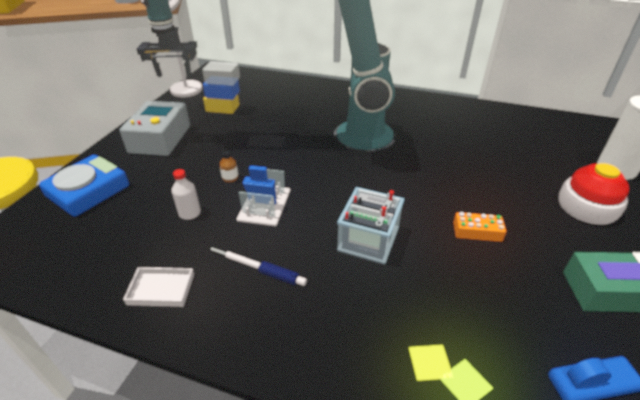

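The top view shows the tank at about (268,214), with the green bay in its upper part, and the rack at (383,230) with the blue wedge at (388,226). The scene view confirms this: hasps with red knobs on the tank, wash bottle and amber bottle beside the rack. I'll take closer looks with the wrist camera.

Run:
```python
from h import *
c=np.load('top0.npy',allow_pickle=True).item()
tk=onplane(c,[[268,214]],.108)[0];rk=onplane(c,[[388,226]],.1)[0]
print('tank',tk,'wedge',rk)
print(np.array(cams.capture('wrist')['T_tool_cam']).round(4).tolist())
C=cap('wrist')
for n,p in (('rack',rk),('tank',tk)):
    for h in (.36,):
        # put camera above the target: tool down, yaw as the arm's azimuth
        az=np.arctan2(p[1],p[0]); Rm=R.from_euler('z',az).as_matrix()@np.diag([1,-1,-1.])
        t=np.array(C['T_tool_cam']);off=Rm@t[:3,3]; zc=Rm@t[:3,2]
        pos=np.array([p[0],p[1],h])
        look=pos+off+zc*((.1-(pos+off)[2])/zc[2]); pos[:2]+=p[:2]-look[:2]
        q=inverse_kinematics(pos,R.from_matrix(Rm).as_rotvec());print(n,pos,q)
        manip.move_pose(pos,R.from_matrix(Rm).as_rotvec()); manip.dwell(.2)
        w=cap('wrist');np.save(f'w_{n}.npy',w,allow_pickle=True);cv2.imwrite(f'pics/w_{n}.png',w['image'])
print(manip.state()['clock'])
```

```text
tank [0.5407688 0.1453316 0.108    ] wedge [ 0.50849383 -0.19146531  0.1       ]
[[-0.0005, -0.9472, -0.3207, 0.083], [1.0, -0.0009, 0.0011, -0.001], [-0.0013, -0.3207, 0.9472, -0.1444], [0.0, 0.0, 0.0, 1.0]]
rack [ 0.55877391 -0.21099076  0.36      ] [-0.40274558  0.06647306  1.61227458  0.          1.46284502  1.52816577]
tank [0.593     0.1587938 0.36     ] [ 2.21069980e-01  9.87636857e-02  1.57755994e+00 -4.44089210e-16
  1.46526902e+00  1.52931993e+00]
4.1083
```

View pics/w_tank.png

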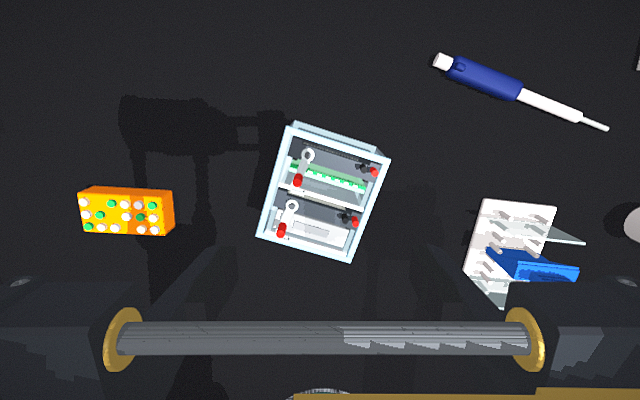

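View pics/w_rack.png

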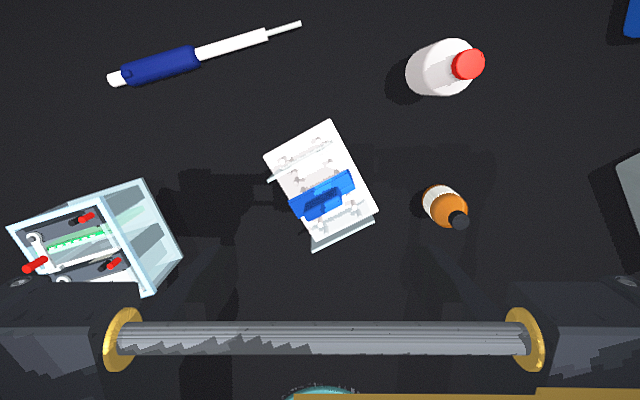

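The wrist view of the tank shows the gel bay (upper, green strip near (330,178)). Its hasp has the pivot ring at (307,155) and the red knob at (297,181), so bay +x points up in the image and +y points left. In the rack view the wedge tab is at about (320,200). I'll take a closer view of the tank for precision.

```bash
cat >> h.py <<'E'
def look(p,h,zt=.11,yaw=None):
    t=np.array(np.load('w_tank.npy',allow_pickle=True).item()['T_tool_cam'])
    az=np.arctan2(p[1],p[0]) if yaw is None else yaw
    Rm=R.from_euler('z',az).as_matrix()@np.diag([1,-1,-1.])
    off=Rm@t[:3,3]; zc=Rm@t[:3,2]; pos=np.array([p[0],p[1],h])
    l=pos+off+zc*((zt-(pos+off)[2])/zc[2]); pos[:2]+=np.array(p[:2])-l[:2]
    manip.move_pose(pos,R.from_matrix(Rm).as_rotvec()); manip.dwell(.3)
    return cap('wrist')
E
python3 - <<'E'
from h import *
w=look([.54,.145],.235)
np.save('w_tank2.npy',w,allow_pickle=True)
cv2.imwrite('pics/w_tank2.png',cv2.resize(w['image'][20:300,150:490],None,fx=2.1,fy=2.1,interpolation=cv2.INTER_CUBIC))
print(manip.state()['clock'],w['intrinsics'])
E
```

```text
5.05 [[323.52109565   0.         323.28105499]
 [  0.         323.52109565 198.13579729]
 [  0.           0.           1.        ]]
```

View pics/w_tank2.png

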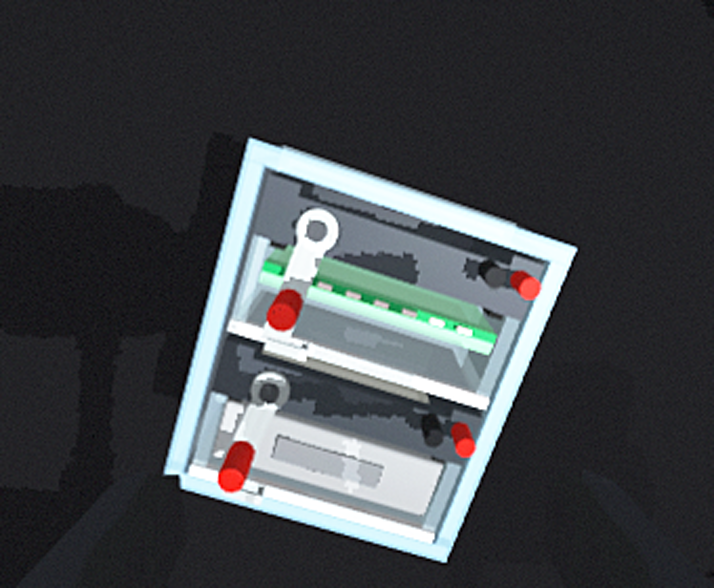

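The close-up shows these points in crop pixels: tank rim corners at (250,140), (577,248), (447,561) and (165,474); gel pressure-wall rim from (232,322) to (490,400); hasp pivot ring at (318,230); gel knob top at about (281,320). Next I turn them into positions.

Run:
```python
from h import *
w=np.load('w_tank2.npy',allow_pickle=True).item()
px=lambda a:np.array(a,float)/2.1+[150,20]
c=onplane(w,px([[250,140],[577,248],[447,561],[165,474]]),.108)
print('corners\n',c.round(4)); ctr=c.mean(0)
print('centre',ctr,'sides',np.linalg.norm(c-np.roll(c,-1,0),axis=1))
(x,y),sz,a=cv2.minAreaRect((c[:,:2]*1e4).astype(np.float32));print(x/1e4,y/1e4,sz,a)
d=[c[0]-c[1],c[3]-c[2]];print('yaw of y axis - 90:',[np.arctan2(v[1],v[0])-np.pi/2 for v in d], 'x:',[np.arctan2(v[1],v[0]) for v in (c[0]-c[3],c[1]-c[2])])
wl=onplane(w,px([[232,322],[490,400]]),.112);v=wl[0]-wl[1];yw=np.arctan2(v[1],v[0])-np.pi/2;print('wall edge',wl.round(4),yw,np.linalg.norm(v))
pv=onplane(w,px([[318,230]]),.119)[0]
kn=onplane(w,px([[281,320]]),.146)[0]
P=cloud(w); 
img=w['image'].astype(int); red=(img[...,2]>150)&(img[...,1]<60)&(img[...,0]<60)
n,l,s,ce=cv2.connectedComponentsWithStats(red.astype(np.uint8))
for i in range(1,n):
    if s[i,4]>20:
        Q=P[l==i]; top=Q[Q[:,2]>np.nanpercentile(Q[:,2],60)]; print('red',ce[i],s[i,4],np.nanpercentile(Q[:,2],[5,50,95]).round(3),np.nanmedian(top,0).round(4))
print('pivot',pv,'knob',kn,'dist',np.linalg.norm((pv-kn)[:2]))
for yaw in (yw,):
    Rz=R.from_euler('z',yaw).as_matrix()
    o=pv-Rz@[.0185,.033,0]; print('bay origin from pivot',o,'tank centre->bay',ctr+Rz@[.0345,0,0])
    for n_,q in (('wall',wl[0]),('wall',wl[1]),('knob',kn),('ctr',ctr)): print(n_,(Rz.T@(q-o)).round(4))
```

```text
corners
 [[0.6201 0.2112 0.108 ]
 [0.614  0.0767 0.108 ]
 [0.4618 0.0838 0.108 ]
 [0.4725 0.2186 0.108 ]]
centre [0.54211248 0.14755797 0.108     ] sides [0.13468835 0.15233571 0.13524166 0.14785463]
0.54107685546875 0.147727587890625 (1351.7244873046875, 1523.356689453125) 87.32137298583984
yaw of y axis - 90: [np.float64(-0.045591749817166294), np.float64(-0.07874163910286991)] x: [np.float64(-0.05002574123061674), np.float64(-0.046750881477966084)]
wall edge [[0.5498 0.2032 0.112 ]
 [0.5447 0.0908 0.112 ]] -0.04541925652727841 0.11250199817913234
red [397.02857143 152.2       ] 35 [0.112 0.118 0.127] [0.5984 0.0987 0.1264]
red [283.97814208 168.07650273] 183 [0.124 0.144 0.145] [0.566  0.1824 0.1448]
red [371.17808219 230.42465753] 73 [0.113 0.128 0.129] [0.5282 0.099  0.1287]
red [262.20909091 242.27272727] 220 [0.121 0.141 0.145] [0.4977 0.1874 0.1445]
pivot [0.59559708 0.17791356 0.119     ] knob [0.5649861  0.18224281 0.146     ] dist 0.03091559614739474
bay origin from pivot [0.57561784 0.14578756 0.119     ] tank centre->bay [0.5765769  0.14599155 0.108     ]
wall [-0.0284  0.0562 -0.007 ]
wall [-0.0284 -0.0563 -0.007 ]
knob [-0.0123  0.0359  0.027 ]
ctr [-0.0336  0.0002 -0.011 ]
```

The tank is consistently at yaw ≈ -0.048 with the gel bay origin ≈ (0.576, 0.146). The hasp is at about 0.09 rad. Next I cage the knob with the fingers and swing it round the pivot.

```bash
cat >> h.py <<'E'
YAW=-.048; BAY=np.array([.5757,.1459,0]); RZ=R.from_euler('z',YAW).as_matrix()
def rot(az): return R.from_matrix(R.from_euler('z',az).as_matrix()@np.diag([1,-1,-1.])).as_rotvec()
E
python3 - <<'E'
from h import *
pv=np.array([.5957,.1779])
def tgt(th,z):
    d=RZ@[-np.cos(th),np.sin(th),0]; return np.r_[pv+.030*d[:2],z], rot(YAW-th+np.pi)
p,r=tgt(.09,.20); manip.move_pose(p,r); manip.set_gripper(.026)
p,r=tgt(.09,.128); manip.move_linear(p,.1,rot=r); print(manip.state()['contact_force'])
for th in np.linspace(.09,1.68,10)[1:]:
    p,r=tgt(th,.128); manip.move_linear(p,.06,rot=r); s=manip.state(); print(round(th,2),s['contact_force'].round(1),s['tool_pos'].round(4),round(s['clock'],2))
p,r=tgt(1.6,.128); manip.move_linear(p,.06,rot=r)
p[2]=.22; manip.move_linear(p,.15)
w=look([.508,-.191],.25,zt=.136); np.save('w_wedge.npy',w,allow_pickle=True)
cv2.imwrite('pics/w_wedge.png',cv2.resize(w['image'][40:300,150:490],None,fx=2.1,fy=2.1,interpolation=cv2.INTER_CUBIC))
P=cloud(w);img=w['image'].astype(int);b=(img[...,0]>100)&(img[...,2]<80)&(P[...,2]>.05)
Q=P[b];print(len(Q),np.nanpercentile(Q[:,2],[5,50,90,95,99]))
print(manip.state()['clock'])
E
```

```text
[-0.06212826  0.19675072  1.0956729 ]
0.27 [-0.1 -0.1 -0.4] [0.5679 0.1874 0.1291] 9.54
0.44 [-0.8 -0.7 -0.5] [0.5694 0.192  0.1283] 9.87
0.62 [0.1 0.7 0.1] [0.5722 0.1964 0.128 ] 10.19
0.8 [0.3 0.2 0.3] [0.5758 0.2002 0.128 ] 10.52
0.97 [-0.4 -0.2  0.1] [0.58   0.2034 0.128 ] 10.84
1.15 [ 0.  -0.4 -0.4] [0.5847 0.2057 0.128 ] 11.17
1.33 [-0.1 -0.9  0.2] [0.5898 0.2072 0.128 ] 11.49
1.5 [-0.4 -0.4 -0.2] [0.5951 0.2078 0.128 ] 11.82
1.68 [-0.1  0.4  0.5] [0.6003 0.2075 0.128 ] 12.14
3250 [0.09639396 0.10032123 0.14435845 0.14481111 0.14546147]
15.0333
```

View pics/w_wedge.png

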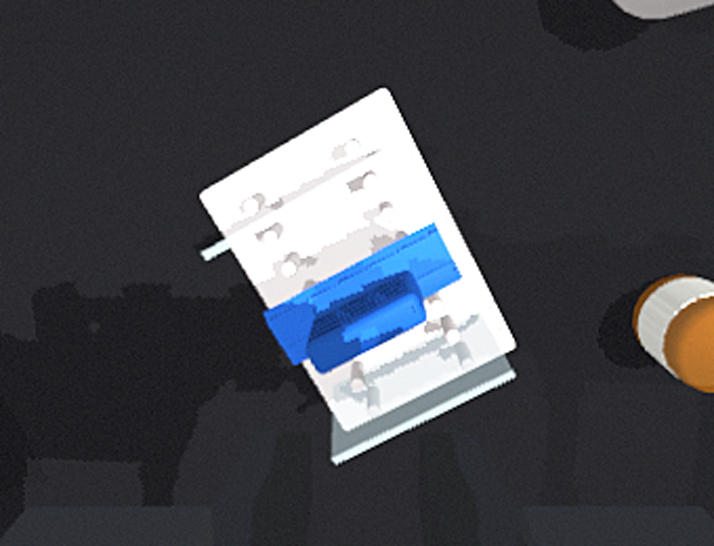

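The picture shows the wedge standing in the rack. Its tab top is the bright strip around (385,312), and its shoulder edge runs (265,310)–(435,225), on the +x side. I fit the tab from depth, and check the hasp in the scene and top views.

Run:
```python
from h import *
w=np.load('w_wedge.npy',allow_pickle=True).item()
P=cloud(w);img=w['image'].astype(int);b=(img[...,0]>100)&(img[...,2]<80)
for lo,hi,zz in((.141,.15,.146),(.094,.106,.101)):
    m=(b&(P[...,2]>lo)&(P[...,2]<hi)).astype(np.uint8)
    n,l,s,ce=cv2.connectedComponentsWithStats(m);i=1+s[1:,4].argmax()
    v,u=np.nonzero(l==i)
    G=onplane(w,np.c_[u,v],zz)
    print(zz,len(u),cv2.minAreaRect((G[:,:2]*1000).astype(np.float32)),np.nanmedian(P[l==i],0).round(4))
a=onplane(w,np.array([[265,310],[435,225]])/2.1+[150,40],.101);d=a[0]-a[1];print('edge',a.round(4),np.linalg.norm(d),np.arctan2(d[1],d[0])-np.pi/2)
r=onplane(w,np.array([[202,193],[387,88],[515,348],[345,430]])/2.1+[150,40],.010);print('rack',r.round(4),r.mean(0),[np.arctan2(*(r[i]-r[j])[1::-1]) for i,j in((0,3),(1,2))])
cs=cap('scene');cv2.imwrite('pics/hasp.png',cv2.resize(cs['image'][170:270,320:440],None,fx=5,fy=5,interpolation=cv2.INTER_CUBIC))
```

```text
0.146 886 ((510.957763671875, -192.4004669189453), (13.042957305908203, 48.881263732910156), 7.789504528045654) [ 0.5104 -0.1926  0.1441]
0.101 1765 ((513.5784301757812, -191.1498260498047), (28.26870346069336, 86.70455932617188), 8.344606399536133) [ 0.5179 -0.1948  0.0991]
edge [[ 0.5223 -0.1488  0.101 ]
 [ 0.5318 -0.2327  0.101 ]] 0.08450963146361555 0.1121641708406329
rack [[ 0.5764 -0.1203  0.01  ]
 [ 0.5919 -0.2357  0.01  ]
 [ 0.4266 -0.2576  0.01  ]
 [ 0.4115 -0.1422  0.01  ]] [ 0.50161476 -0.18895214  0.01      ] [np.float64(0.1319095046609069), np.float64(0.13205533171368594)]
```

View pics/hasp.png

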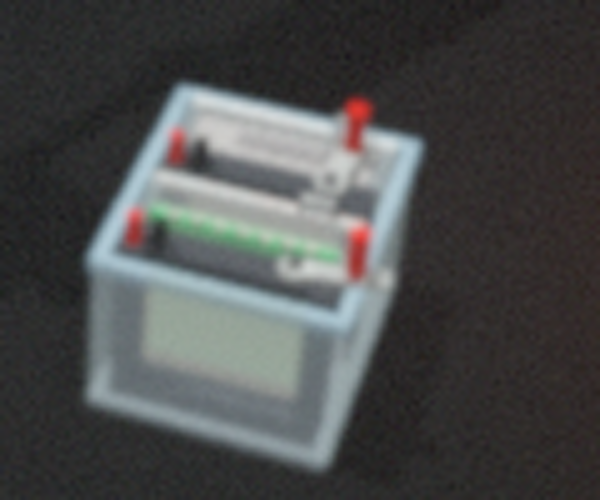

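The hasp is now open: its knob is at (358,250), with the bar pointing to bay +y. The wedge tab is at (0.511, -0.192) with yaw ≈ 0.138. Next: grasp, lift, and carry it above the gap.

Run:
```python
from h import *
T=np.array([.5108,-.1924]);r=rot(.138+np.pi/2)
manip.set_gripper(.05)
manip.move_pose(np.r_[T,.20],r); manip.move_linear(np.r_[T,.110],.1)
print(manip.state()['contact_force'].round(1))
manip.set_gripper(0,force=40);s=manip.state();print(s['gripper_width'],s['grasp_force'],s['contact_force'].round(1))
manip.move_linear(np.r_[T,.125],.05);print(manip.state()['contact_force'].round(1))
manip.move_linear(np.r_[T,.29],.15);s=manip.state();print(s['gripper_width'],s['grasp_force'],s['contact_force'].round(1))
tcp=BAY+RZ@[-.020+.005,0,0]
manip.move_pose(np.r_[tcp[:2],.29],rot(YAW+np.pi/2)); manip.dwell(.4)
s=manip.state();print(s['tool_pos'],s['contact_force'].round(2),s['clock'])
cs=cap('scene');cv2.imwrite('pics/carry.png',cv2.resize(cs['image'][90:270,300:460],None,fx=3.3,fy=3.3,interpolation=cv2.INTER_CUBIC))
w=cap('wrist');np.save('w_c.npy',w,allow_pickle=True);cv2.imwrite('pics/w_c.png',w['image'])
```

```text
[ 1.2 -0.1 -0.4]
0.013459250137572012 39.700002036988735 [-2.4 -1.1  3.1]
[-2.  -0.5 -1.1]
0.01372707617489145 39.605636447668076 [ 0.3 -0.  -2.1]
[0.56086672 0.14604385 0.29009975] [-1.07 -0.02 -1.67] 22.4833
```

View pics/carry.png

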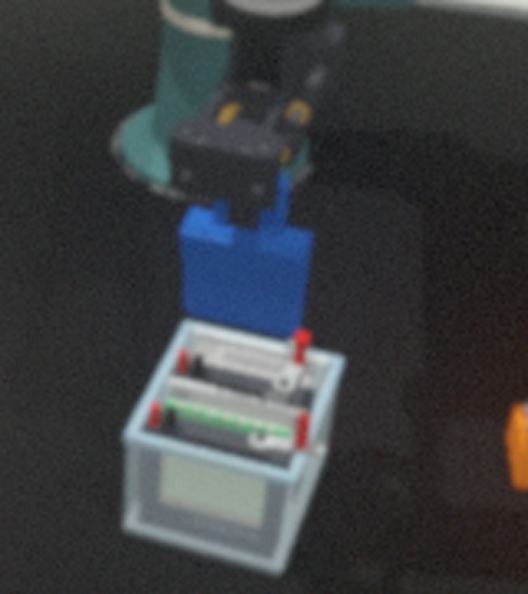

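View pics/w_c.png

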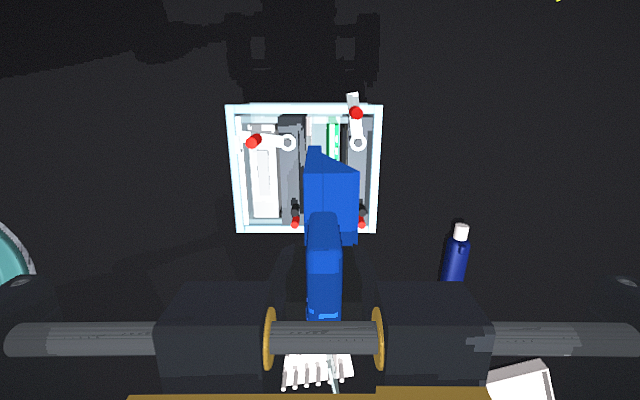

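The wedge hangs upright over the tank with its sloping face towards the cassette. The wrist view still shows the wall rim, a white stripe near (307,125), and the green cassette at (333,135). I use that to check the gap's x in this view.

Run:
```python
from h import *
w=np.load('w_c.npy',allow_pickle=True).item();img=w['image']
for y in (.04,.05,.056): print('pred wall inner/outer px',proj(w,BAY+RZ@[-.0275,y,.112]).round(1),proj(w,BAY+RZ@[-.0325,y,.112]).round(1))
for v in (118,124,130,136): print(v,[(u,tuple(int(k) for k in img[v,u])) for u in range(300,318)])
def inbay(u,v,z): return (RZ.T@(onplane(w,[[u,v]],z)[0]-BAY)).round(4)
print('tank corners in bay',[inbay(u,v,.108) for u,v in((226,106),(383,104),(376,233),(236,233))], 'pivot',inbay(357,143,.119),'dam pivot',inbay(288,143,.119))
```

```text
pred wall inner/outer px [[311.4 135.2]] [[306.3 135.2]]
pred wall inner/outer px [[311.2 124.8]] [[306.1 124.8]]
pred wall inner/outer px [[311.2 118.5]] [[306.  118.5]]
118 [(300, (96, 86, 81)), (301, (96, 86, 80)), (302, (64, 58, 55)), (303, (59, 53, 48)), (304, (50, 44, 42)), (305, (100, 97, 98)), (306, (211, 207, 213)), (307, (243, 244, 248)), (308, (235, 234, 240)), (309, (242, 241, 243)), (310, (255, 255, 255)), (311, (255, 255, 255)), (312, (251, 249, 235)), (313, (253, 250, 240)), (314, (255, 255, 250)), (315, (255, 255, 254)), (316, (255, 255, 253)), (317, (255, 255, 253))]
124 [(300, (178, 163, 153)), (301, (77, 70, 64)), (302, (66, 60, 56)), (303, (55, 47, 46)), (304, (50, 45, 39)), (305, (87, 83, 81)), (306, (186, 183, 189)), (307, (242, 244, 248)), (308, (231, 231, 237)), (309, (242, 242, 243)), (310, (255, 255, 255)), (311, (248, 246, 237)), (312, (229, 221, 199)), (313, (231, 223, 202)), (314, (229, 220, 196)), (315, (227, 221, 194)), (316, (226, 218, 192)), (317, (227, 220, 194))]
130 [(300, (169, 156, 146)), (301, (120, 111, 103)), (302, (143, 134, 124)), (303, (165
[... 301 characters left out ...]
 (230, 223, 198)), (317, (230, 223, 200))]
136 [(300, (177, 164, 157)), (301, (168, 154, 146)), (302, (168, 158, 148)), (303, (159, 148, 137)), (304, (53, 45, 39)), (305, (87, 82, 75)), (306, (169, 165, 156)), (307, (211, 207, 198)), (308, (201, 195, 188)), (309, (187, 183, 174)), (310, (183, 180, 177)), (311, (226, 225, 226)), (312, (237, 228, 207)), (313, (235, 227, 207)), (314, (235, 228, 208)), (315, (232, 226, 202)), (316, (233, 226, 203)), (317, (232, 226, 204))]
tank corners in bay [array([-0.11  ,  0.0674,  0.108 ]), array([0.0421, 0.0692, 0.108 ]), array([ 0.0424, -0.0678,  0.108 ]), array([-0.1123, -0.0675,  0.108 ])] pivot [0.017  0.0333 0.119 ] dam pivot [-0.0501  0.0334  0.119 ]
```

The prediction agrees to within 1 mm. Next I descend in force-checked steps.

```bash
cat >> h.py <<'E'
def at(xw,foot,rate=.05,y=0.):
    p=BAY+RZ@[xw+.005,y,0]; p[2]=foot+.100
    manip.move_linear(p,rate,rot=rot(YAW+np.pi/2)); manip.dwell(.08); s=manip.state()
    f=RZ.T@s['contact_force']; print('x%.4f foot%.3f'%(xw,foot),'F',f.round(1),'z',round(s['tool_pos'][2]-.1,4),'g',round(s['gripper_width'],4),round(s['clock'],2),flush=True); return f
E
python3 - <<'E'
from h import *
f0=at(-.020,.125,.15)
for z in (.108,.095,.08,.065,.053):
    f=at(-.020,z,.05)
    if np.abs(f-f0).max()>8: print('STOP');break
else:
    x=-.020
    while x>-.0245:
        x-=.0007; f=at(x,.053,.02)
        if f[0]-f0[0]>3: break
E
```

```text
x-0.0200 foot0.125 F [-0.6  0.2 -1.6] z 0.1265 g 0.0137 23.25
x-0.0200 foot0.108 F [ 0.5  0.3 -1.2] z 0.108 g 0.0136 23.82
x-0.0200 foot0.095 F [ 0.6  1.3 -1.7] z 0.0949 g 0.0136 24.32
x-0.0200 foot0.080 F [-0.6 -0.  -1. ] z 0.0799 g 0.0135 24.85
x-0.0200 foot0.065 F [ 0.2 -0.2 -1.6] z 0.0649 g 0.0136 25.38
x-0.0200 foot0.053 F [-0.1  0.6 -1.1] z 0.0529 g 0.0135 25.86
x-0.0207 foot0.053 F [-0.7 -0.  -1.5] z 0.0532 g 0.0139 26.19
x-0.0214 foot0.053 F [ 0.6  0.1 -2.4] z 0.0532 g 0.0136 26.52
x-0.0221 foot0.053 F [ 2.7  0.4 -1.1] z 0.0532 g 0.0136 26.86
```

Run:
```python
from h import *
x=-.0218; z=.046; fz0=-1.5; manip.set_gripper(0,force=55)
while z>.012:
    f=at(x,z,.03); 
    if f[2]>16 : break
    if abs(f[0])>6: x+=np.clip(f[0]*5e-5,-.0006,.0006)
    z-=.004 if z>.042 else .002 if f[2]<7 else .001
    if abs(f[0])>45: print('lateral');break
manip.dwell(.3);s=manip.state();print(s['contact_force'],s['grasp_force'],s['clock'])
w=cap('scene');cv2.imwrite('pics/in.png',cv2.resize(w['image'][120:270,310:450],None,fx=4,fy=4,interpolation=cv2.INTER_CUBIC))
```

```text
x-0.0218 foot0.046 F [ 2.7  0.3 -1.8] z 0.046 g 0.0137 27.54
x-0.0218 foot0.042 F [ 3.2  0.3 -1.9] z 0.042 g 0.0134 27.91
x-0.0218 foot0.040 F [ 2.4 -0.6 -2. ] z 0.04 g 0.0137 28.24
x-0.0218 foot0.038 F [ 2.5  0.  -1.6] z 0.038 g 0.0135 28.57
x-0.0218 foot0.036 F [ 1.8  0.9 -1.5] z 0.0359 g 0.0134 28.91
x-0.0218 foot0.034 F [ 2.   0.7 -0.2] z 0.0339 g 0.0135 29.24
x-0.0218 foot0.032 F [1.3 0.8 0.2] z 0.0318 g 0.0134 29.57
x-0.0218 foot0.030 F [-0.4 -0.5  0.1] z 0.0298 g 0.0134 29.91
x-0.0218 foot0.028 F [-2.   0.1  1.8] z 0.0278 g 0.0137 30.24
x-0.0218 foot0.026 F [-2.5  0.7  1.1] z 0.0258 g 0.0134 30.57
x-0.0218 foot0.024 F [-3.   0.4  2.4] z 0.0238 g 0.0134 30.91
x-0.0218 foot0.022 F [-4.4  0.4  2.3] z 0.0218 g 0.0135 31.24
x-0.0218 foot0.020 F [-7.8  0.8  9.9] z 0.021 g 0.0133 31.57
x-0.0222 foot0.019 F [-8.  -0.7 12.4] z 0.0208 g 0.0137 31.91
x-0.0226 foot0.018 F [-8.4 -1.2 14.6] z 0.0205 g 0.0135 32.24
x-0.0230 foot0.017 F [-9.5 -0.7 17. ] z 0.0203 g 0.0135 32.58
[-10.13341857  -0.83709056  18.44333398] 54.96381126344204 32.875
```

View pics/in.png

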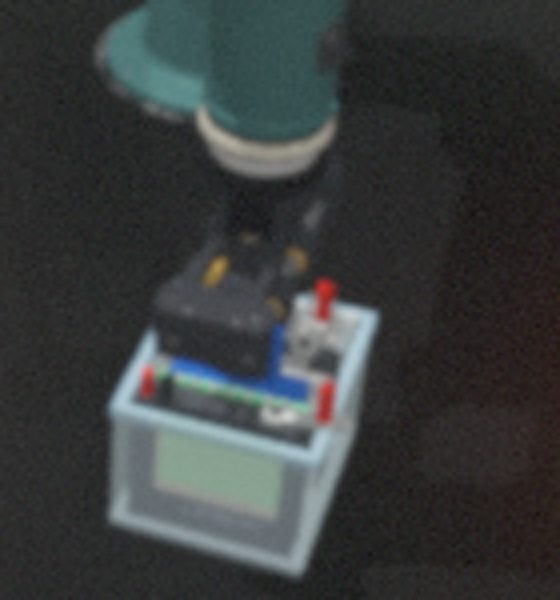

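The wedge is deep in the gap and the stiffness jumps at foot ≈ 21 mm, so the cassette is flush. The arm still carries about 10 N sideways, so I ease towards the wall until the wall takes that load, keeping the push.

Run:
```python
from h import *
x,z=-.0230,.017
for i in range(14):
    f=at(x,z,.03)
    if f[0]>-1 and f[2]>14: break
    if f[0]<=-1: x-=.0004
    if f[2]<14: z-=.0008
manip.dwell(.5);s=manip.state();print((RZ.T@s['contact_force']).round(1),s['moment'].round(2),s['grasp_force'],(RZ.T@(s['tool_pos']-BAY)).round(4),s['clock'])
```

```text
x-0.0230 foot0.017 F [-8.7 -1.5 17.4] z 0.0203 g 0.0138 33.26
x-0.0234 foot0.017 F [-7.8 -1.3 16.9] z 0.0203 g 0.0136 33.59
x-0.0238 foot0.017 F [-6.9 -1.7 16. ] z 0.0203 g 0.0134 33.92
x-0.0242 foot0.017 F [-5.1 -0.7 14.4] z 0.0203 g 0.0137 34.26
x-0.0246 foot0.017 F [-3.7 -1.4 14.5] z 0.0203 g 0.0138 34.59
x-0.0250 foot0.017 F [-3.  -0.9 13.1] z 0.0204 g 0.0138 34.92
x-0.0254 foot0.016 F [-3.5 -1.6 16.1] z 0.0204 g 0.0136 35.26
x-0.0258 foot0.016 F [-1.9 -1.5 15.5] z 0.0204 g 0.0138 35.59
x-0.0262 foot0.016 F [-1.  -2.3 14.4] z 0.0204 g 0.0139 35.92
x-0.0266 foot0.016 F [-0.1 -1.3 13.5] z 0.0204 g 0.0136 36.26
x-0.0266 foot0.015 F [-2.3 -1.4 17.4] z 0.0203 g 0.0133 36.59
x-0.0270 foot0.015 F [-0.4 -1.7 16.7] z 0.0203 g 0.0135 36.92
[ 1.  -1.7 17. ] [-0.35  0.06 -0.06] 54.917830559425056 [-0.017   0.0005  0.1203] 37.425
```

```bash
python3 -c "
from h import *
print(order.close_job())"
```

```text
the job is handed in; nothing more can be done
None
```

I handed in the job with the hasp swung open and the wedge still gripped and pressed home: about 17 N down, its foot about 20 mm above the bench by the arm's position, and a firm stop that shows the cassette is flush. The judge returned no verdict.

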